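# Return the colour-coded cutting boards to their stand in order of size

## Task

The four cutting boards have dried in the white drying rack: stand them upright in the steel board stand, one to a slot and about centred in it, in order of size, with the largest in the slot at the back by the wall and the smallest in the slot nearest the robot. Set each board down on the floor of its slot rather than dropping it. Leave the glass cruet and the mug standing where they are.

Things in the scene. Friction and masses are not known exactly. Their poses are not given: they have to be found in the camera images.
- board_red: red plastic cutting board, largest: 220 mm long, 150 high, 10 thick. Starts on a long edge in the white drying rack (tray 250 x 260 mm, rim 22 high, tines to 61 mm), lower edge 12 mm over the worktop, boards about 50 mm apart. Origin: middle of the lower edge; x through the thickness, y along, z to the top edge, free to pinch (13 mm hole only in one corner)
- board_yellow: yellow plastic cutting board, second largest: 195 mm long, 134 high, 10 thick. Starts on a long edge in the white drying rack (tray 250 x 260 mm, rim 22 high, tines to 61 mm), lower edge 12 mm over the worktop, boards about 50 mm apart. Origin: middle of the lower edge; x through the thickness, y along, z to the top edge, free to pinch (13 mm hole only in one corner)
- board_green: green plastic cutting board, second smallest: 170 mm long, 118 high, 10 thick. Starts on a long edge in the white drying rack (tray 250 x 260 mm, rim 22 high, tines to 61 mm), lower edge 12 mm over the worktop, boards about 50 mm apart. Origin: middle of the lower edge; x through the thickness, y along, z to the top edge, free to pinch (13 mm hole only in one corner)
- board_blue: blue plastic cutting board, smallest: 145 mm long, 102 high, 10 thick. Starts on a long edge in the white drying rack (tray 250 x 260 mm, rim 22 high, tines to 61 mm), lower edge 12 mm over the worktop, boards about 50 mm apart. Origin: middle of the lower edge; x through the thickness, y along, z to the top edge, free to pinch (13 mm hole only in one corner)
- slot_back: slot of the board stand, farthest from the robot, nearest the wall; four in a row, 51 to 63 mm apart. Rubber floor 36 x 100 mm, 30 mm over the worktop, between two wire hoops 89 mm wide: 24 mm clear, 31 at their tops 56 mm over the floor; boards stick out at both ends. Fixed. Origin: middle of the floor's top; x across the slot (along the row, to the back), y along the slot, z up
- slot_third: slot of the board stand, the one just in front of slot_back; four in a row, 51 to 63 mm apart. Rubber floor 36 x 100 mm, 30 mm over the worktop, between two wire hoops 89 mm wide: 24 mm clear, 31 at their tops 56 mm over the floor; boards stick out at both ends. Fixed. Origin: middle of the floor's top; x across the slot (along the row, to the back), y along the slot, z up
- slot_second: slot of the board stand, the one just behind slot_front; four in a row, 51 to 63 mm apart. Rubber floor 36 x 100 mm, 30 mm over the worktop, between two wire hoops 89 mm wide: 24 mm clear, 31 at their tops 56 mm over the floor; boards stick out at both ends. Fixed. Origin: middle of the floor's top; x across the slot (along the row, to the back), y along the slot, z up
- slot_front: slot of the board stand, the one nearest the robot; four in a row, 51 to 63 mm apart. Rubber floor 36 x 100 mm, 30 mm over the worktop, between two wire hoops 89 mm wide: 24 mm clear, 31 at their tops 56 mm over the floor; boards stick out at both ends. Fixed. Origin: middle of the floor's top; x across the slot (along the row, to the back), y along the slot, z up
- cruet: glass vinegar cruet with a stopper, 75 mm across, 107 mm high, standing loose on the worktop behind the work, between the two racks. Origin: centre of its underside, z up. To be left alone
- mug: green and white mug, 78 mm across (109 mm with its handle), 101 mm high, standing loose on the worktop in front of the work. Origin: centre of its underside, z up. To be left alone

How it is judged:
By the outcome, as a careful person would: the job done as asked, in the order asked, and still so for the second after the job is handed in, with the robot touching nothing.
It also fails if it takes over 128 s, if anything falls off the work surface, if the arm or the gripper's body presses on something with over 40 N, if the wrist force passes 120 N, or if a joint passes its speed limit or range.

## Robot

A 6-joint arm with a two-finger parallel gripper is mounted at the origin on a cart in front of the work surface, level with it; the furniture and walls round the work are solid. World frame = base frame: x ahead of the robot, y to its left, z up, the work surface at z = 0. Lengths are in m, angles in rad, forces in N, time in s.
With the tool pointing down it reaches from about 0.35 to 0.975 m from the base axis. Payload 4.9 kg.
Tool frame: the origin (TCP) lies midway between the tips of the shut fingers; the grasp point (between the pads) lies 19 mm behind it; z points along the fingers, y is the line along which they close (so a half turn about z gives the same grasp; the last joint's range is limited). The gripper opens to 85 mm and grips with 20 to 120 N. Pads are 22 mm wide; open, the fingers measure 114 mm over their backs; the gripper's body (76 mm by 85 mm) begins 54 mm behind the grasp point. The pads swing forward as they close: fully open they stand 13 mm farther back than shut.
Start: joints at [0.987, 0.053, 1.613, -0, 1.476, -0.119], TCP at [0.28, 0.559, 0.231] pointing down, gripper open.
Joint ranges: [-3.01, 3.01], [-1.01, 2.22], [0.06, 2.58], [-1.02, 4.17], [0.09, 2.62], [-3.14, 3.14]. Speed limits (rad/s): [2.57, 2.57, 3.14, 3.14, 3.14, 3.14].

## Interface

Orientations are given as a rotation vector (axis times angle).
In Python, from station import ctrl gives the robot as it stands.
- The arm moves only by the tool step_arm, never from a script. Its argument "targets" is a list of rows, each an object with "travel": the shift along the world's x, y, z as a fraction of full scale, a list of three; "angular": the turn, a rotation vector about the world's x, y, z as a fraction of full scale, a list of three; "gripper": the opening, from 0 (shut) to 1 (fully open). In form: [{"travel": [x, y, z], "angular": [rx, ry, rz], "gripper": gripper}, ...]. A call has 1 to 10 rows; each row is the pose to reach, as a shift and turn from the pose commanded when the call began; what a row does not reach only later rows make up. Full scale, the value 1, is 0.6 m for a shift and pi/4 rad for a turn. A row lasts 1/10 s, in which the tool goes at most 50 mm and 8.59 degrees, less where a joint would pass 70% of its speed; a pose out of reach is approached as far as the arm can. A call with a number of a shift or a turn outside -1 to 1 is refused whole. A call with a gripper value outside its range is refused whole. The fingers move at their own pace and stop on an object; "squeeze" is the grip in N (left out, the last holds). Time passes only in rows, so rows that repeat a pose let the fingers close. It gives the time, the measured TCP pose, the force, the opening and the grip force at its end, in the units of the state.
- ctrl.get_obs(): the state, without advancing time (a new reading comes with each control period).
- ctrl.get_image(name): name is "scene" or "top"; returns a dict with "img" (420x560x3 uint8, red, green, blue), "fx", "fy", "cx", "cy" (pixels), "D" ([k1, k2, p1, p2, k3] as OpenCV has them; the pictures are not rectified), "rvec" (rotation vector, rad) and "tvec" (3), from world to camera coordinates, as OpenCV has them. Camera axes: x right, y down, z forward; pixel columns grow to the right and rows downward; lengths in m; the calibration is good to about 2 mm. A picture is of the moment at which its call begins. There is no depth.
- ctrl.finish_job(): hands the job in; it is judged then, once.
The state is a dict: "t": time; "q": joint angles; "dq": joint speeds; "effort": joint torques, N m; "tool_pos": TCP position; "tool_rot": TCP orientation; "contact_force": force on the tool from outside, world axes, zero at the start; "wrist_torque": the same for the moment, N m; "opening": finger opening in m; "grip_force": force on a finger pad.
Only numpy, scipy, OpenCV 4.12 (cv2) and the standard library are available. Lean on these libraries where they do the work, as an engineer would, in place of code of your own. Each camera call takes 0.05 s, during which the arm holds its last target. There are 200 camera calls.

## Working session

There is one attempt and no reset: what is moved stays moved. The work goes in short steps, Python scripts to look and compute and a tool call to move; the robot and the scene stay as the last step left them, time stands still between calls to the robot, and variables do not carry over. Pictures are saved under pics/ and viewed, at most 14 in all, crops included, and the job is handed in when it is done.

Besides the shell and the picture viewer there is one more tool, called after "Request:" by a JSON object that holds its "api" and its "payload", one argument or row to a line. step_arm: Moves the arm, as the interface text tells. Its arguments: {"type":"object","properties":{"targets":{"type":"array"},"squeeze":{"type":"number"}},"required":["targets"]}

```bash
mkdir -p pics; ls
python3 - <<'E'
from station import ctrl
import cv2
o=ctrl.get_obs(); print(o)
for n in("scene","top"):
    d=ctrl.get_image(n); cv2.imwrite(f"pics/{n}0.png",d["img"][:,:,::-1])
    print(n,{k:v for k,v in d.items() if k!="img"})
E
```

```text
pics
{'t': 0.0, 'q': array([ 9.86987763e-01,  5.33882222e-02,  1.61436879e+00,  1.11344001e-05,
        1.47603470e+00, -1.19008761e-01]), 'dq': array([ 0.00032196, -0.00129445,  0.00103388,  0.0004569 , -0.00181544,
       -0.00040189]), 'effort': array([-7.95595952e-04, -3.93698359e+01, -3.70166624e+01, -1.85598788e-04,
        7.44982157e-03,  1.26256072e-06]), 'tool_pos': array([0.2797851 , 0.55813509, 0.22999893]), 'tool_rot': array([-0.72337592, -3.0563868 ,  0.0032364 ]), 'contact_force': array([ 0.46892184, -0.41526803,  0.05670216]), 'wrist_torque': array([-0.00691589, -0.05725389, -0.00342736]), 'grip_force': 0.0, 'opening': 0.08550406220746004}
scene {'fx': 523.9169978010347, 'fy': 523.9169978010347, 'cx': 272.22430583399534, 'cy': 204.63415424224715, 'D': array([-0.19772581,  0.        ,  0.        ,  0.        ,  0.        ]), 'rvec': array([ 2.39964189, -0.52525907,  0.21333673]), 'tvec': array([-0.49734698,  0.2566612 ,  0.93418525])}
top {'fx': 489.9043366962676, 'fy': 489.9043366962676, 'cx': 281.3618485441222, 'cy': 208.46673056659773, 'D': array([-0.06149444,  0.        ,  0.        ,  0.        ,  0.        ]), 'rvec': array([ 2.07549382, -2.14149387,  0.2255403 ]), 'tvec': array([0.06492753, 0.57283516, 1.1173976 ])}
```

View pics/scene0.png

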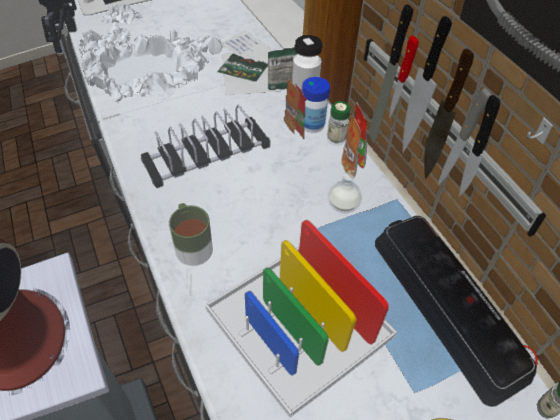

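View pics/top0.png

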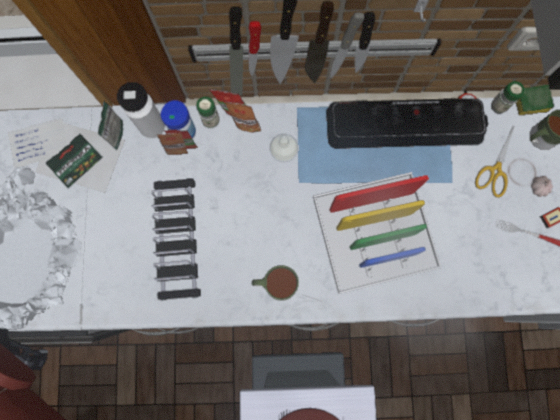

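The scene view shows the rack with its boards (red rearmost, x≈340, y≈280; blue in front) and the stand at about (205,145). In the top view the rack is at about (375,230), the stand at (177,238), the mug at (278,282) and the cruet at (284,147). I'll enlarge both for measuring.

```bash
cat > h.py <<'E'
import cv2, numpy as np
from scipy.optimize import least_squares
from scipy.spatial.transform import Rotation as R
try:
    from station import ctrl
except Exception: pass
def cam(n):
    d=ctrl.get_image(n); d["K"]=np.array([[d["fx"],0,d["cx"]],[0,d["fy"],d["cy"]],[0,0,1]]); return d
def proj(d,P): return cv2.projectPoints(np.asarray(P,float).reshape(-1,3),d["rvec"],d["tvec"],d["K"],d["D"])[0].reshape(-1,2)
def ray(d,uv):
    n=cv2.undistortPoints(np.array([[uv]],float),d["K"],d["D"])[0,0]
    Rm=cv2.Rodrigues(d["rvec"])[0]; return -Rm.T@d["tvec"], Rm.T@np.array([n[0],n[1],1])
def onz(d,uv,z):
    c,v=ray(d,uv); return c+v*(z-c[2])/v[2]
def tri(ds,uvs):
    A=0;b=0
    for d,uv in zip(ds,uvs):
        c,v=ray(d,uv); v/=np.linalg.norm(v); M=np.eye(3)-np.outer(v,v); A=A+M;b=b+M@c
    return np.linalg.solve(A,b)
def crop(im,x0,y0,x1,y1,s):
    c=cv2.resize(im[y0:y1,x0:x1,::-1],None,fx=s,fy=s,interpolation=cv2.INTER_CUBIC)
    for u in range((x0//10+1)*10,x1,10): cv2.putText(c,str(u),(int((u-x0)*s)-8,8),0,.3,(0,0,255),1); cv2.line(c,(int((u-x0+.5)*s),10),(int((u-x0+.5)*s),14),(0,0,255),1)
    for v in range((y0//10+1)*10,y1,10): cv2.putText(c,str(v),(0,int((v-y0)*s)+3),0,.3,(0,0,255),1); cv2.line(c,(22,int((v-y0+.5)*s)),(26,int((v-y0+.5)*s)),(0,0,255),1)
    return c
def mont(*cs):
    H=max(c.shape[0] for c in cs); return np.hstack([cv2.copyMakeBorder(c,0,H-c.shape[0],0,4,0) for c in cs])
E
python3 - <<'E'
from h import *
import pickle
t,s=cam("top"),cam("scene")
pickle.dump((t,s),open("v0.pkl","wb"))
cv2.imwrite("pics/stand.png",mont(crop(t["img"],148,170,208,306,4),crop(s["img"],134,98,278,194,3.7)))
cv2.imwrite("pics/rack.png",mont(crop(t["img"],308,165,444,295,3),crop(s["img"],203,210,399,416,2)))
for d in(t,s): print(ray(d,(280,210)))
# board masks: hue components
for n,d in(("top",t),("scene",s)):
    hsv=cv2.cvtColor(d["img"],cv2.COLOR_RGB2HSV)
    roi=np.zeros(hsv.shape[:2],np.uint8)
    x0,y0,x1,y1=(310,165,445,295) if n=="top" else (205,210,395,415); roi[y0:y1,x0:x1]=1
    for c,(a,b) in dict(red=(172,186),yellow=(18,32),green=(50,85),blue=(108,130)).items():
        h=hsv[...,0].astype(int); h=np.where((h<5)&(b>180),h+180,h)
        m=((h>=a)&(h<=b)&(hsv[...,1]>130)&(hsv[...,2]>50)&(roi>0)).astype(np.uint8)
        k,l,st,_=cv2.connectedComponentsWithStats(m); i=1+st[1:,4].argmax(); m=(l==i).astype(np.uint8)
        ct=max(cv2.findContours(m,cv2.RETR_EXTERNAL,cv2.CHAIN_APPROX_NONE)[0],key=cv2.contourArea)
        hull=cv2.convexHull(ct)[:,0]; ap=cv2.approxPolyDP(ct,2.5,True)[:,0]
        print(n,c,st[i],ap.tolist())
E
```

```text
(array([0.32505   , 0.05061725, 1.21355407]), array([ 2.08709114e-01, -2.19197383e-04, -9.77986698e-01]))
(array([ 0.26684632, -0.56907936,  0.8893103 ]), array([ 0.29338236,  0.56257591, -0.77314962]))
top red [331 176  97  35 752] [[427, 177], [339, 195], [331, 210], [352, 206], [354, 198], [359, 204], [355, 201], [356, 195], [358, 199], [358, 194], [381, 188], [402, 186], [407, 193], [412, 192]]
top yellow [338 210  47  20 258] [[384, 210], [346, 217], [338, 228], [355, 225], [354, 219]]Traceback (most recent call last):
  File "<stdin>", line 16, in <module>
ValueError: attempt to get argmax of an empty sequence
```

View pics/stand.png

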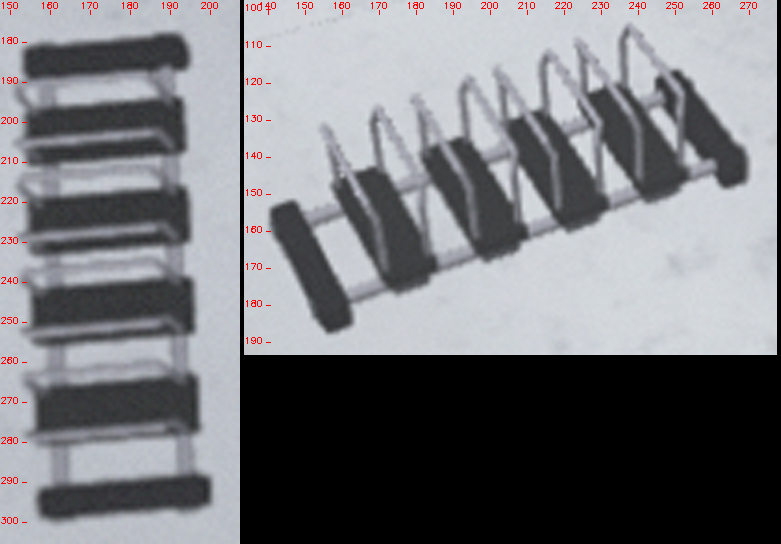

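View pics/rack.png

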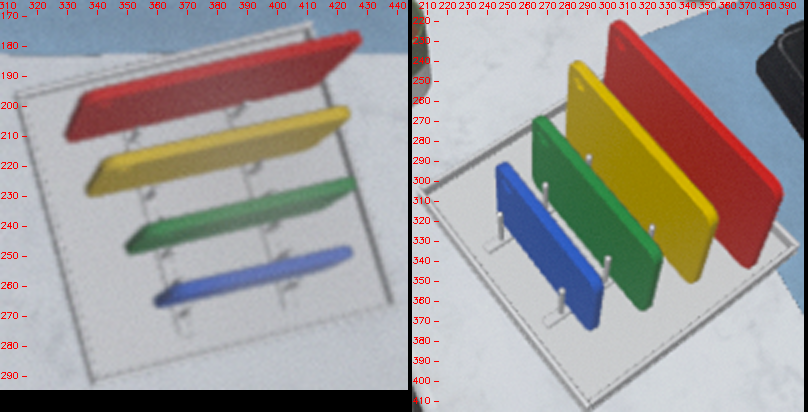

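The crops show the four pads (top rows ≈202, 224, 247, 272; columns 154–195) with a hoop on each side. The boards stand in their tines, yawed about 10°. Next I'll fit the boards as boxes and triangulate the stand.

```bash
cat > fit.py <<'E'
from h import *
from scipy.optimize import minimize
DIM=dict(red=(.22,.15),yellow=(.195,.134),green=(.17,.118),blue=(.145,.102))
HUE=dict(red=0,yellow=25,green=68,blue=112)
def masks(d):
    h=cv2.cvtColor(d["img"],cv2.COLOR_RGB2HSV).astype(int); out={}
    for c,k in HUE.items():
        dh=np.abs((h[...,0]-k+90)%180-90); out[c]=((dh<(9 if c!="green" else 16))&(h[...,1]>(110 if c!="blue" else 125))).astype(np.uint8)
    return out
def pts(c,p,r=.008):
    L,H=DIM[c]; x,y,z,yaw,ti=p; a=np.linspace(0,np.pi/2,5)
    q=[(s1*(L/2-r+r*np.cos(t)),H/2+s2*(H/2-r+r*np.sin(t))) for s1 in(1,-1) for s2 in(1,-1) for t in a]
    P=np.array([(sx*.005,u,v) for sx in(1,-1) for u,v in q])
    return P@R.from_euler("ZY",[yaw,ti]).as_matrix().T+[x,y,z]
def sil(d,P,S=4):
    m=np.zeros((420*S,560*S),np.uint8); hu=cv2.convexHull(proj(d,P).astype(np.float32))[:,0]
    cv2.fillConvexPoly(m,np.round((hu+.5)*S-.5).astype(np.int32),255)
    return cv2.resize(m,(560,420),interpolation=cv2.INTER_AREA)/255.
E
cat > run1.py <<'E'
from fit import *
import pickle
t,s=pickle.load(open("v0.pkl","rb")); MT,MS=masks(t),masks(s)
G=dict(red=((383,190),0),yellow=((383,211),0),green=((390,233),0),blue=((390,257),0))
roi=[np.zeros((420,560)) for _ in range(2)]; roi[0][165:295,310:445]=1; roi[1][210:416,203:399]=1
res={}
for c,(uv,_) in list(G.items())[::-1]:
    occ=[np.zeros((420,560)) for _ in range(2)]
    for c2 in res:
        for i,d in enumerate((t,s)): occ[i]=np.maximum(occ[i],sil(d,pts(c2,res[c2])))
    p0=onz(t,uv,DIM[c][1]+.012); p0=np.array([p0[0],p0[1],.012,.18,0])
    def f(q):
        e=0
        for i,(d,M) in enumerate(((t,MT),(s,MS))):
            e+=np.abs((sil(d,pts(c,q))-M[c])*(1-occ[i])*roi[i]).sum()
        return e
    best=None
    for yaw in(.12,.22):
        q0=p0.copy(); q0[3]=yaw
        sim=np.vstack([q0]+[q0+np.eye(5)[i]*[.012,.012,.006,.08,.05][i] for i in range(5)])
        r=minimize(f,q0,method="Nelder-Mead",options=dict(initial_simplex=sim,maxfev=700,xatol=1e-4,fatol=.2))
        if best is None or r.fun<best.fun: best=r
    res[c]=best.x; print(c,best.x.round(4),"resid",round(best.fun,1),"area",MT[c][165:295,310:445].sum(),MS[c][210:416,203:399].sum())
pickle.dump(res,open("boards.pkl","wb"))
pk=[(237.5,104.5),(225,108),(216,111.5),(203,115.5),(194,118),(180.5,123),(169.5,126),(155.5,131)]
tl=[(153,190),(153,206),(153.5,214.5),(153.5,230),(155,237.5),(154,252.5),(155,264.5),(156,279.5)]
for a,b in zip(tl,pk): print("hoop",tri((t,s),(a,b)).round(4))
for a in[(154.5,197),(193,193.5),(154.5,210.5),(193.5,207),(155.5,220),(193.5,216),(155.5,233),(194.5,230),(155.5,242.5),(195,239),(156.5,256),(196,252),(157,267),(197,263),(157,281),(197.5,277.5)]: print("pad",onz(t,a,.03).round(4))
print("cruet",onz(t,(284,150),.05),"mug",onz(t,(282,283),.1),onz(t,(253,283),.06))
E
python3 run1.py
```

```text
blue [ 0.4492 -0.2083  0.0151  0.1746 -0.0554] resid 469.2 area 48 1616
green [ 0.4965 -0.199   0.0166  0.1841 -0.0613] resid 796.0 area 10 2342
yellow [ 0.5492 -0.1782  0.0057  0.1846 -0.0341] resid 505.9 area 624 3448
red [ 0.6    -0.1759  0.0069  0.1946 -0.0356] resid 439.4 area 1180 3890
hoop [0.622  0.3521 0.0864]
hoop [0.5857 0.3502 0.0881]
hoop [0.564  0.3492 0.0861]
hoop [0.5288 0.348  0.0865]
hoop [0.5077 0.3432 0.091 ]
hoop [0.4741 0.3462 0.0853]
hoop [0.4461 0.3421 0.0896]
hoop [0.4116 0.339  0.0898]
pad [0.6207 0.3626 0.03  ]
pad [0.6266 0.2661 0.03  ]
pad [0.5862 0.3618 0.03  ]
pad [0.592  0.2645 0.03  ]
pad [0.5621 0.3587 0.03  ]
pad [0.5692 0.2644 0.03  ]
pad [0.5295 0.358  0.03  ]
pad [0.5341 0.2617 0.03  ]
pad [0.5059 0.3575 0.03  ]
pad [0.5117 0.2603 0.03  ]
pad [0.4727 0.3543 0.03  ]
pad [0.4797 0.2577 0.03  ]
pad [0.4459 0.3526 0.03  ]
pad [0.4528 0.2552 0.03  ]
pad [0.4121 0.3519 0.03  ]
pad [0.4178 0.2539 0.03  ]
cruet [0.72614977 0.03573141 0.05      ] mug [0.39432949 0.05096908 0.1       ] [0.39889208 0.11871052 0.06      ]
```

Stand heights agree (hoops ≈86–90 mm), with yaw ≈0.06 rad. The top-view board masks are too strict, so I'll fix them.

```bash
python3 - <<'E'
import re
from fit import *
import pickle
t,s=pickle.load(open("v0.pkl","rb"))
for d,L in((t,dict(red=[(380,190),(345,200)],yellow=[(383,212),(350,221)],green=[(390,236),(360,245)],blue=[(395,257),(370,262)],bg=[(340,270)])),(s,dict(red=[(340,270)],yellow=[(310,290)],green=[(295,310)],blue=[(270,330)],bg=[(300,370)]))):
    h=cv2.cvtColor(d["img"],cv2.COLOR_RGB2HSV)
    for c,l in L.items(): print(c,[h[v,u].tolist() for u,v in l])
E
sed -i 's/^HUE=.*/HUE=dict(red=178,yellow=25,green=68,blue=114)/; s/dh<(9 if c!="green" else 16)/dh<(13 if c!="green" else 20)/; s/(110 if c!="blue" else 125)/(70 if c!="blue" else 90)/' fit.py
python3 run1.py | head -4
```

```text
red [[179, 122, 134], [178, 151, 130]]
yellow [[24, 126, 174], [23, 156, 155]]
green [[66, 57, 125], [67, 79, 100]]
blue [[113, 102, 163], [113, 141, 170]]
bg [[129, 9, 200]]
red [[2, 193, 148]]
yellow [[26, 255, 153]]
green [[68, 143, 105]]
blue [[112, 162, 143]]
bg [[90, 4, 203]]
blue [ 0.4505 -0.2067  0.0081  0.1871 -0.0441] resid 266.8 area 271 1695
green [ 0.498  -0.1947  0.0049  0.197  -0.0355] resid 478.9 area 279 2470
yellow [ 0.5479 -0.1793  0.0095  0.1841 -0.0252] resid 236.0 area 971 3522
red [ 0.5986 -0.1771  0.008   0.1883 -0.0217] resid 242.5 area 1421 3949
```

```bash
sed -i 's/(70 if c!="blue" else 90)/(40 if c!="blue" else 60)/' fit.py
cat >> run1.py <<'E'
a,b=t["img"][:,:,::-1].copy(),s["img"][:,:,::-1].copy()
for c,p in res.items():
    for im,d in((a,t),(b,s)):
        hu=cv2.convexHull(proj(d,pts(c,p)).astype(np.float32)); cv2.polylines(im,[np.round(hu).astype(np.int32)],True,(255,255,255),1)
cv2.imwrite("pics/fit.png",mont(crop(a[:,:,::-1],308,165,444,295,3),crop(b[:,:,::-1],203,210,399,416,2)))
for c,p in res.items(): print(c,"top mid",pts(c,p).reshape(2,-1,3).mean((0,1)).round(4), "top",(R.from_euler("ZY",p[3:]).apply([0,0,DIM[c][1]])+p[:3]).round(4))
E
python3 run1.py
```

```text
blue [ 0.4496 -0.2037  0.0014  0.1846 -0.0165] resid 6221.8 area 2340 5851
green [ 0.4974 -0.1972  0.0109  0.2003 -0.0365] resid 333.9 area 572 2533
yellow [ 0.5469 -0.18    0.0066  0.184  -0.0075] resid 181.6 area 1066 3558
red [ 0.5973 -0.1772  0.0073  0.1899 -0.0121] resid 207.6 area 1524 3975
hoop [0.622  0.3521 0.0864]
hoop [0.5857 0.3502 0.0881]
hoop [0.564  0.3492 0.0861]
hoop [0.5288 0.348  0.0865]
hoop [0.5077 0.3432 0.091 ]
hoop [0.4741 0.3462 0.0853]
hoop [0.4461 0.3421 0.0896]
hoop [0.4116 0.339  0.0898]
pad [0.6207 0.3626 0.03  ]
pad [0.6266 0.2661 0.03  ]
pad [0.5862 0.3618 0.03  ]
pad [0.592  0.2645 0.03  ]
pad [0.5621 0.3587 0.03  ]
pad [0.5692 0.2644 0.03  ]
pad [0.5295 0.358  0.03  ]
pad [0.5341 0.2617 0.03  ]
pad [0.5059 0.3575 0.03  ]
pad [0.5117 0.2603 0.03  ]
pad [0.4727 0.3543 0.03  ]
pad [0.4797 0.2577 0.03  ]
pad [0.4459 0.3526 0.03  ]
pad [0.4528 0.2552 0.03  ]
pad [0.4121 0.3519 0.03  ]
pad [0.4178 0.2539 0.03  ]
cruet [0.72614977 0.03573141 0.05      ] mug [0.39432949 0.05096908 0.1       ] [0.39889208 0.11871052 0.06      ]
blue top mid [ 0.4488 -0.2039  0.0524] top [ 0.448  -0.204   0.1034]
green top mid [ 0.4953 -0.1976  0.0699] top [ 0.4931 -0.1981  0.1288]
yellow top mid [ 0.5464 -0.1801  0.0736] top [ 0.5459 -0.1802  0.1406]
red top mid [ 0.5964 -0.1774  0.0823] top [ 0.5955 -0.1776  0.1573]
```

View pics/fit.png

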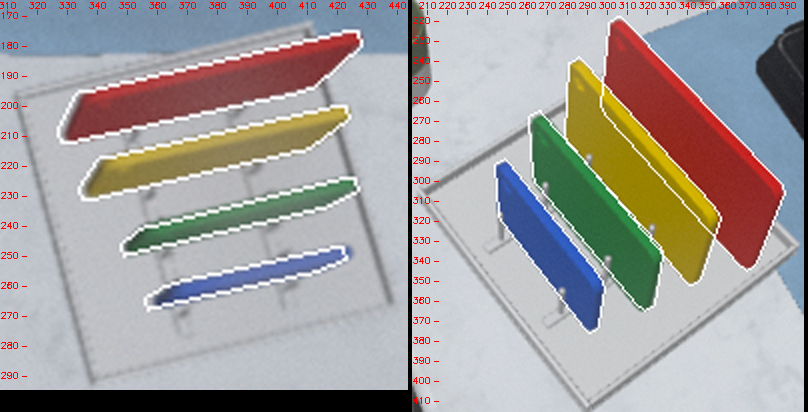

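The fits agree with the given heights to a few mm (yaw ≈0.187 rad). Moving over the red board first.

Request:
{"api": "step_arm", "payload": {
  "targets": [
    {"travel": [0.325, -0.75, 0.05], "angular": [0, 0, -0.637], "gripper": 0.47},
    {"travel": [0.325, -0.75, 0.05], "angular": [0, 0, -0.637], "gripper": 0.47},
    {"travel": [0.325, -0.75, 0.05], "angular": [0, 0, -0.637], "gripper": 0.47},
    {"travel": [0.325, -0.75, 0.05], "angular": [0, 0, -0.637], "gripper": 0.47},
    {"travel": [0.325, -0.75, 0.05], "angular": [0, 0, -0.637], "gripper": 0.47},
    {"travel": [0.325, -0.75, 0.05], "angular": [0, 0, -0.637], "gripper": 0.47},
    {"travel": [0.325, -0.75, 0.05], "angular": [0, 0, -0.637], "gripper": 0.47},
    {"travel": [0.325, -0.75, 0.05], "angular": [0, 0, -0.637], "gripper": 0.47},
    {"travel": [0.325, -0.75, 0.05], "angular": [0, 0, -0.637], "gripper": 0.47},
    {"travel": [0.325, -0.75, 0.05], "angular": [0, 0, -0.637], "gripper": 0.47}
  ]
}}

```text
t: 1.2
tool_pos: [0.4756, 0.1063, 0.2615]
tool_rot: [1.459, 2.781, 0.0]
contact_force: [0.2, 1.1, -0.1]
opening: 0.0401
grip_force: 0.0
```

Request:
{"api": "step_arm", "payload": {
  "targets": [
    {"travel": [0.202, -0.477, 0], "angular": [0, 0, -0.531], "gripper": 0.47},
    {"travel": [0.202, -0.477, 0], "angular": [0, 0, -0.531], "gripper": 0.47},
    {"travel": [0.202, -0.477, 0], "angular": [0, 0, -0.531], "gripper": 0.47},
    {"travel": [0.202, -0.477, 0], "angular": [0, 0, -0.531], "gripper": 0.47},
    {"travel": [0.202, -0.477, 0], "angular": [0, 0, -0.531], "gripper": 0.47},
    {"travel": [0.202, -0.477, 0], "angular": [0, 0, -0.531], "gripper": 0.47},
    {"travel": [0.202, -0.477, 0], "angular": [0, 0, -0.531], "gripper": 0.47},
    {"travel": [0.202, -0.477, 0], "angular": [0, 0, -0.531], "gripper": 0.47},
    {"travel": [0.202, -0.477, 0], "angular": [0, 0, -0.531], "gripper": 0.47}
  ]
}}

```text
t: 2.1
tool_pos: [0.596, -0.1765, 0.261]
tool_rot: [-2.001, -2.42, -0.0]
contact_force: [-0.3, -0.8, 0.6]
opening: 0.0404
grip_force: 0.0
```

Request:
{"api": "step_arm", "payload": {
  "targets": [
    {"travel": [0, 0, -0.08], "angular": [0, 0, 0], "gripper": 0.47},
    {"travel": [0, 0, -0.13], "angular": [0, 0, 0], "gripper": 0.47},
    {"travel": [0, 0, -0.18], "angular": [0, 0, 0], "gripper": 0.47},
    {"travel": [0, 0, -0.227], "angular": [0, 0, 0], "gripper": 0.47},
    {"travel": [0, 0, -0.227], "angular": [0, 0, 0], "gripper": 0.47}
  ]
}}

```text
t: 2.6
tool_pos: [0.5929, -0.1741, 0.1201]
tool_rot: [-1.994, -2.416, 0.004]
contact_force: [-0.4, 0.1, 0.3]
opening: 0.04
grip_force: 0.0
```

Run:
```python
from h import *
t,s=cam("top"),cam("scene"); print(ctrl.get_obs()["contact_force"])
cv2.imwrite("pics/g1.png",mont(crop(t["img"],308,165,444,295,3),crop(s["img"],203,150,399,416,2)))
```

```text
[0.2618613  0.1176441  0.91389547]
```

View pics/g1.png

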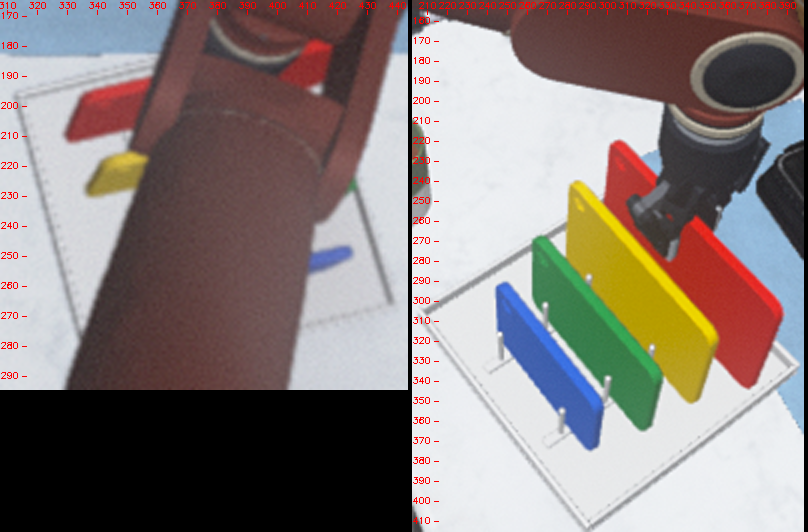

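The fingers straddle the red board with clearance (finger at (665,250) in the crop, between yellow and red). Closing.

Request:
{"api": "step_arm", "payload": {
  "targets": [
    {"travel": [0, 0, 0], "angular": [0, 0, 0], "gripper": 0},
    {"travel": [0, 0, 0], "angular": [0, 0, 0], "gripper": 0},
    {"travel": [0, 0, 0], "angular": [0, 0, 0], "gripper": 0},
    {"travel": [0, 0, 0], "angular": [0, 0, 0], "gripper": 0},
    {"travel": [0, 0, 0], "angular": [0, 0, 0], "gripper": 0},
    {"travel": [0, 0, 0], "angular": [0, 0, 0], "gripper": 0}
  ],
  "squeeze": 70
}}

```text
t: 3.3
tool_pos: [0.5975, -0.1779, 0.1279]
tool_rot: [2.001, 2.418, 0.002]
contact_force: [-2.0, 0.7, 6.9]
opening: 0.0097
grip_force: 68.7
```

Request:
{"api": "step_arm", "payload": {
  "targets": [
    {"travel": [0, 0, 0.02], "angular": [0, 0, 0], "gripper": 0},
    {"travel": [0, 0, 0.05], "angular": [0, 0, 0], "gripper": 0},
    {"travel": [0, 0, 0.09], "angular": [0, 0, 0], "gripper": 0},
    {"travel": [0, 0, 0.14], "angular": [0, 0, 0], "gripper": 0},
    {"travel": [0, 0, 0.18], "angular": [0, 0, 0], "gripper": 0},
    {"travel": [0, 0, 0.21], "angular": [0, 0, 0], "gripper": 0},
    {"travel": [0, 0, 0.21], "angular": [0, 0, 0], "gripper": 0},
    {"travel": [0, 0, 0.21], "angular": [0, 0, 0], "gripper": 0}
  ]
}}

```text
t: 4.1
tool_pos: [0.596, -0.1774, 0.2503]
tool_rot: [-2.002, -2.42, 0.0]
contact_force: [-0.1, -0.1, -4.2]
opening: 0.0091
grip_force: 68.4
```

Request:
{"api": "step_arm", "payload": {
  "targets": [
    {"travel": [0, 0.03, 0], "angular": [0, 0, -0.01], "gripper": 0},
    {"travel": [0, 0.09, 0], "angular": [0, 0, -0.03], "gripper": 0},
    {"travel": [0.003, 0.16, 0], "angular": [0, 0, -0.05], "gripper": 0},
    {"travel": [0.005, 0.24, 0], "angular": [0, 0, -0.07], "gripper": 0},
    {"travel": [0.007, 0.32, 0], "angular": [0, 0, -0.09], "gripper": 0},
    {"travel": [0.009, 0.4, 0], "angular": [0, 0, -0.11], "gripper": 0},
    {"travel": [0.011, 0.48, 0], "angular": [0, 0, -0.13], "gripper": 0},
    {"travel": [0.013, 0.56, 0], "angular": [0, 0, -0.15], "gripper": 0},
    {"travel": [0.015, 0.64, 0], "angular": [0, 0, -0.163], "gripper": 0},
    {"travel": [0.017, 0.71, 0], "angular": [0, 0, -0.163], "gripper": 0}
  ]
}}

```text
t: 5.1
tool_pos: [0.605, 0.2506, 0.248]
tool_rot: [-2.151, -2.287, 0.006]
contact_force: [1.0, -0.3, -3.9]
opening: 0.0091
grip_force: 68.3
```

Request:
{"api": "step_arm", "payload": {
  "targets": [
    {"travel": [0, 0.06, 0], "angular": [0, 0, 0], "gripper": 0},
    {"travel": [0, 0.09, 0], "angular": [0, 0, 0], "gripper": 0},
    {"travel": [0, 0.108, 0], "angular": [0, 0, 0], "gripper": 0},
    {"travel": [0, 0.108, 0], "angular": [0, 0, 0], "gripper": 0},
    {"travel": [0, 0.108, 0], "angular": [0, 0, 0], "gripper": 0}
  ]
}}

```text
t: 5.6
tool_pos: [0.6066, 0.312, 0.2504]
tool_rot: [2.154, 2.287, -0.002]
contact_force: [-0.1, -0.4, -3.3]
opening: 0.0094
grip_force: 68.3
```

```bash
cat > held.py <<'E'
import sys
from fit import *
c=sys.argv[1]; o=ctrl.get_obs(); t,s=cam("top"),cam("scene")
tp=o["tool_pos"]; y=R.from_rotvec(o["tool_rot"]).as_matrix()[:,1]; yaw=np.arctan2(y[1],y[0]); yaw=(yaw+np.pi/2)%np.pi-np.pi/2
print("tcp",tp.round(4),"yaw",yaw.round(4),"F",o["contact_force"].round(1))
H=DIM[c][1]; p0=np.array([tp[0],tp[1],tp[2]+.035-H,yaw,0]); 
roi=sil(s,pts(c,p0+[.0,0,0,0,0])); roi=cv2.dilate(roi,np.ones((21,21)))>0
M=masks(s)[c]*roi
# gripper occludes: weight only lower 65% of board
def f(q):
    P=pts(c,q); S=sil(s,P); up=P.copy(); return np.abs((S-M)*w).sum()
L=DIM[c][0]
gp=np.array([tp+np.array([a,b,e]) for a in(-.07,.07) for b in(-.05,.05) for e in(-.005,.3)])
w=(1-sil(s,gp))*roi
sim=np.vstack([p0]+[p0+np.eye(5)[i]*[.01,.01,.008,.05,.05][i] for i in range(5)])
# x vs z weakly separable from one view: hold x and yaw by the grip
def g(q): return f([p0[0],q[0],q[1],p0[3],q[2]])
q0=p0[[1,2,4]]; sm=np.vstack([q0,q0+[.012,0,0],q0+[0,.008,0],q0+[0,0,.05]])
r=minimize(g,q0,method="Nelder-Mead",options=dict(initial_simplex=sm,maxfev=300,xatol=1e-4,fatol=.2))
print("guess",p0.round(4),"fit y,z,tilt",r.x.round(4),"res",round(r.fun,1),"of",M.sum())
if len(sys.argv)>2:
    b=s["img"].copy(); hu=cv2.convexHull(proj(s,pts(c,[p0[0],r.x[0],r.x[1],p0[3],r.x[2]])).astype(np.float32)); cv2.polylines(b,[np.round(hu).astype(np.int32)],True,(255,255,255),1)
    cv2.imwrite(sys.argv[2],mont(crop(t["img"],130,150,250,306,3),crop(b,110,40,320,200,2)))
E
python3 held.py red pics/p1.png
```

```text
tcp [0.6066 0.312  0.2504] yaw 0.0597 F [-0.1 -0.4 -3.3]
guess [0.6066 0.312  0.1354 0.0597 0.    ] fit y,z,tilt [0.3147 0.1334 0.0034] res 30.9 of 2567
```

View pics/p1.png

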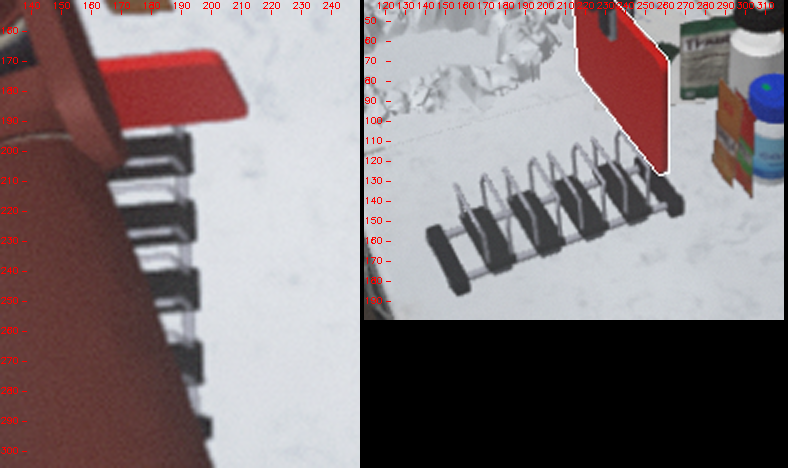

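The red board is held upright above the back slot; the outline matches (lower corner at (262,127)). Lowering.

Request:
{"api": "step_arm", "payload": {
  "targets": [
    {"travel": [0, 0, -0.04], "angular": [0, 0, 0], "gripper": 0},
    {"travel": [0, 0, -0.08], "angular": [0, 0, 0], "gripper": 0},
    {"travel": [0, 0, -0.11], "angular": [0, 0, 0], "gripper": 0},
    {"travel": [0, 0, -0.14], "angular": [0, 0, 0], "gripper": 0},
    {"travel": [0, 0, -0.155], "angular": [0, 0, 0], "gripper": 0},
    {"travel": [0, 0, -0.155], "angular": [0, 0, 0], "gripper": 0},
    {"travel": [0, 0, -0.155], "angular": [0, 0, 0], "gripper": 0}
  ]
}}

```text
t: 6.4
tool_pos: [0.607, 0.3134, 0.1589]
tool_rot: [2.153, 2.287, 0.002]
contact_force: [0.4, -0.9, -3.4]
opening: 0.0088
grip_force: 68.2
```

Request:
{"api": "step_arm", "payload": {
  "targets": [
    {"travel": [0, 0, -0.003], "angular": [0, 0, 0], "gripper": 0},
    {"travel": [0, 0, -0.006], "angular": [0, 0, 0], "gripper": 0},
    {"travel": [0, 0, -0.009], "angular": [0, 0, 0], "gripper": 0},
    {"travel": [0, 0, -0.012], "angular": [0, 0, 0], "gripper": 0},
    {"travel": [0, 0, -0.012], "angular": [0, 0, 0], "gripper": 0},
    {"travel": [0, 0, -0.012], "angular": [0, 0, 0], "gripper": 0}
  ]
}}

```text
t: 7.0
tool_pos: [0.6065, 0.3133, 0.1508]
tool_rot: [-2.153, -2.288, 0.0]
contact_force: [-0.2, -0.4, -3.9]
opening: 0.0091
grip_force: 68.2
```

Expected contact is near TCP z 0.147. Easing down.

Request:
{"api": "step_arm", "payload": {
  "targets": [
    {"travel": [0, 0, -0.002], "angular": [0, 0, 0], "gripper": 0},
    {"travel": [0, 0, -0.004], "angular": [0, 0, 0], "gripper": 0},
    {"travel": [0, 0, -0.005], "angular": [0, 0, 0], "gripper": 0},
    {"travel": [0, 0, -0.006], "angular": [0, 0, 0], "gripper": 0},
    {"travel": [0, 0, -0.006], "angular": [0, 0, 0], "gripper": 0}
  ]
}}

```text
t: 7.5
tool_pos: [0.6064, 0.3132, 0.1471]
tool_rot: [-2.153, -2.288, 0.0]
contact_force: [0.3, -0.5, -3.3]
opening: 0.0092
grip_force: 68.2
```

Request:
{"api": "step_arm", "payload": {
  "targets": [
    {"travel": [0, 0, -0.002], "angular": [0, 0, 0], "gripper": 0},
    {"travel": [0, 0, -0.003], "angular": [0, 0, 0], "gripper": 0},
    {"travel": [0, 0, -0.004], "angular": [0, 0, 0], "gripper": 0},
    {"travel": [0, 0, -0.004], "angular": [0, 0, 0], "gripper": 0}
  ]
}}

```text
t: 7.9
tool_pos: [0.6068, 0.3135, 0.146]
tool_rot: [2.153, 2.288, 0.001]
contact_force: [-1.4, 0.9, 1.5]
opening: 0.0088
grip_force: 69.1
```

Contact with the floor (force changed by about 5 N). Release and retreat.

Request:
{"api": "step_arm", "payload": {
  "targets": [
    {"travel": [0, 0, 0], "angular": [0, 0, 0], "gripper": 0.2},
    {"travel": [0, 0, 0], "angular": [0, 0, 0], "gripper": 0.3},
    {"travel": [0, 0, 0], "angular": [0, 0, 0], "gripper": 0.47},
    {"travel": [0, 0, 0], "angular": [0, 0, 0], "gripper": 0.47},
    {"travel": [0, 0, 0.04], "angular": [0, 0, 0], "gripper": 0.47},
    {"travel": [0, 0, 0.1], "angular": [0, 0, 0], "gripper": 0.47},
    {"travel": [0, 0, 0.17], "angular": [0, 0, 0], "gripper": 0.47},
    {"travel": [0, 0, 0.19], "angular": [0, 0, 0], "gripper": 0.47},
    {"travel": [0, 0, 0.19], "angular": [0, 0, 0], "gripper": 0.47}
  ]
}}

```text
t: 8.8
tool_pos: [0.608, 0.3138, 0.2627]
tool_rot: [2.151, 2.286, 0.009]
contact_force: [-0.3, 0.1, 0.3]
opening: 0.0404
grip_force: 0.0
```

Request:
{"api": "step_arm", "payload": {
  "targets": [
    {"travel": [-0.012, -0.08, 0], "angular": [0, 0, 0.02], "gripper": 0.47},
    {"travel": [-0.02, -0.16, 0], "angular": [0, 0, 0.04], "gripper": 0.47},
    {"travel": [-0.03, -0.24, 0], "angular": [0, 0, 0.06], "gripper": 0.47},
    {"travel": [-0.04, -0.32, 0], "angular": [0, 0, 0.08], "gripper": 0.47},
    {"travel": [-0.05, -0.4, 0], "angular": [0, 0, 0.1], "gripper": 0.47},
    {"travel": [-0.06, -0.48, 0], "angular": [0, 0, 0.12], "gripper": 0.47},
    {"travel": [-0.07, -0.56, 0], "angular": [0, 0, 0.14], "gripper": 0.47},
    {"travel": [-0.08, -0.64, 0], "angular": [0, 0, 0.163], "gripper": 0.47},
    {"travel": [-0.09, -0.71, 0], "angular": [0, 0, 0.163], "gripper": 0.47},
    {"travel": [-0.101, -0.77, 0], "angular": [0, 0, 0.163], "gripper": 0.47}
  ]
}}

```text
t: 9.8
tool_pos: [0.5443, -0.1505, 0.2558]
tool_rot: [-2.001, -2.417, 0.002]
contact_force: [0.8, 0.9, -0.1]
opening: 0.0402
grip_force: 0.0
```

Request:
{"api": "step_arm", "payload": {
  "targets": [
    {"travel": [0, -0.052, 0], "angular": [0, 0, 0], "gripper": 0.47},
    {"travel": [0, -0.052, 0], "angular": [0, 0, 0], "gripper": 0.47},
    {"travel": [0, -0.052, 0], "angular": [0, 0, 0], "gripper": 0.47},
    {"travel": [0, -0.052, 0], "angular": [0, 0, 0], "gripper": 0.47}
  ]
}}

```text
t: 10.2
tool_pos: [0.5456, -0.1788, 0.2574]
tool_rot: [-2.0, -2.42, 0.0]
contact_force: [0.7, 0.7, 0.7]
opening: 0.0401
grip_force: 0.0
```

Run:
```python
from fit import *
o=ctrl.get_obs(); print(o["tool_pos"],o["tool_rot"])
t,s=cam("top"),cam("scene")
# red board in stand: fit both views with z fixed .03
c="red"; p0=np.array([.606,.3145,0.06,0.])
roi=[cv2.dilate(sil(d,pts(c,[.606,.3145,.03,.06,0])),np.ones((17,17))) for d in(t,s)]; M=[masks(d)[c] for d in(t,s)]
f=lambda q:sum(np.abs((sil(d,pts(c,[q[0],q[1],.03,q[2],q[3]]))-m)*r).sum() for d,m,r in zip((t,s),M,roi))
r=minimize(f,p0,method="Nelder-Mead",options=dict(initial_simplex=np.vstack([p0,p0+[.008,0,0,0],p0+[0,.008,0,0],p0+[0,0,.05,0],p0+[0,0,0,.08]]),maxfev=400)); print(r.x.round(4),r.fun,M[0].sum())
cv2.imwrite("pics/p2.png",mont(crop(t["img"],130,150,250,306,3),crop(s["img"],110,40,320,200,2)))
```

```text
[ 0.54555554 -0.17883908  0.25736114] [-1.99971817e+00 -2.41977754e+00  3.47671352e-04]
[0.6046 0.3154 0.0862 0.0276] 2008.6274509803923 43173
```

View pics/p2.png

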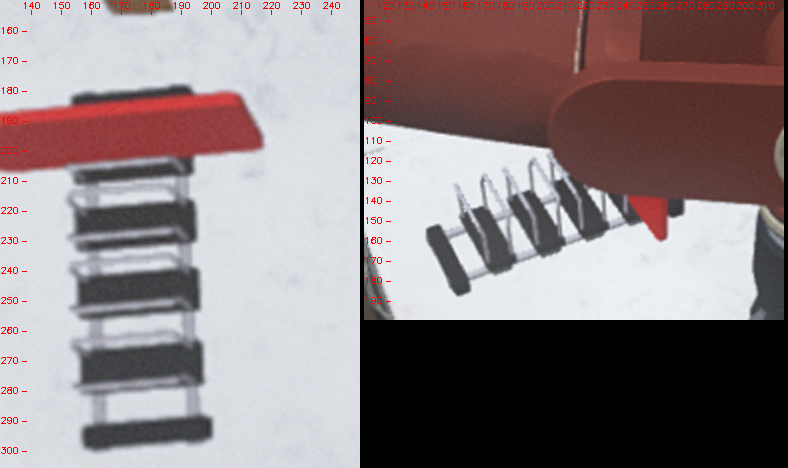

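Red stands in the back slot (top edge from (130,187) to (208,183) in the top view). Next, yellow: descend and grip.

Request:
{"api": "step_arm", "payload": {
  "targets": [
    {"travel": [0, 0, -0.07], "angular": [0, 0, 0], "gripper": 0.47},
    {"travel": [0, 0, -0.13], "angular": [0, 0, 0], "gripper": 0.47},
    {"travel": [0, 0, -0.19], "angular": [0, 0, 0], "gripper": 0.47},
    {"travel": [0, 0, -0.23], "angular": [0, 0, 0], "gripper": 0.47},
    {"travel": [0, 0, -0.247], "angular": [0, 0, 0], "gripper": 0.47},
    {"travel": [0, 0, -0.247], "angular": [0, 0, 0], "gripper": 0.47}
  ]
}}

```text
t: 10.9
tool_pos: [0.5451, -0.1787, 0.1091]
tool_rot: [-1.999, -2.419, 0.001]
contact_force: [-0.1, 0.6, -0.3]
opening: 0.0401
grip_force: 0.0
```

Request:
{"api": "step_arm", "payload": {
  "targets": [
    {"travel": [0, 0, 0], "angular": [0, 0, 0], "gripper": 0},
    {"travel": [0, 0, 0], "angular": [0, 0, 0], "gripper": 0},
    {"travel": [0, 0, 0], "angular": [0, 0, 0], "gripper": 0},
    {"travel": [0, 0, 0], "angular": [0, 0, 0], "gripper": 0},
    {"travel": [0, 0, 0], "angular": [0, 0, 0], "gripper": 0},
    {"travel": [0, 0, 0], "angular": [0, 0, 0], "gripper": 0}
  ],
  "squeeze": 70
}}

```text
t: 11.5
tool_pos: [0.5472, -0.1805, 0.1131]
tool_rot: [2.0, 2.418, 0.001]
contact_force: [-1.0, 0.8, 5.8]
opening: 0.0092
grip_force: 68.9
```

Request:
{"api": "step_arm", "payload": {
  "targets": [
    {"travel": [0, 0, 0.02], "angular": [0, 0, 0], "gripper": 0},
    {"travel": [0, 0, 0.05], "angular": [0, 0, 0], "gripper": 0},
    {"travel": [0, 0, 0.09], "angular": [0, 0, 0], "gripper": 0},
    {"travel": [0, 0, 0.14], "angular": [0, 0, 0], "gripper": 0},
    {"travel": [0, 0, 0.18], "angular": [0, 0, 0], "gripper": 0},
    {"travel": [0, 0, 0.21], "angular": [0, 0, 0], "gripper": 0},
    {"travel": [0, 0, 0.21], "angular": [0, 0, 0], "gripper": 0}
  ]
}}

```text
t: 12.2
tool_pos: [0.5474, -0.1806, 0.2406]
tool_rot: [1.998, 2.416, 0.003]
contact_force: [0.1, -0.2, -2.1]
opening: 0.0092
grip_force: 68.5
```

Request:
{"api": "step_arm", "payload": {
  "targets": [
    {"travel": [0, 0.03, 0], "angular": [0, 0, -0.01], "gripper": 0},
    {"travel": [0, 0.09, 0], "angular": [0, 0, -0.03], "gripper": 0},
    {"travel": [0, 0.16, 0], "angular": [0, 0, -0.05], "gripper": 0},
    {"travel": [0, 0.24, 0], "angular": [0, 0, -0.07], "gripper": 0},
    {"travel": [0.001, 0.32, 0], "angular": [0, 0, -0.09], "gripper": 0},
    {"travel": [0.002, 0.4, 0], "angular": [0, 0, -0.11], "gripper": 0},
    {"travel": [0.003, 0.48, 0], "angular": [0, 0, -0.13], "gripper": 0},
    {"travel": [0.004, 0.56, 0], "angular": [0, 0, -0.15], "gripper": 0},
    {"travel": [0.004, 0.64, 0], "angular": [0, 0, -0.163], "gripper": 0},
    {"travel": [0.004, 0.71, 0], "angular": [0, 0, -0.163], "gripper": 0}
  ]
}}

```text
t: 13.2
tool_pos: [0.5471, 0.2482, 0.2347]
tool_rot: [-2.151, -2.287, 0.003]
contact_force: [0.5, -1.0, -2.5]
opening: 0.0089
grip_force: 68.2
```

Request:
{"api": "step_arm", "payload": {
  "targets": [
    {"travel": [0, 0.06, 0], "angular": [0, 0, 0], "gripper": 0},
    {"travel": [0, 0.09, 0], "angular": [0, 0, 0], "gripper": 0},
    {"travel": [0, 0.105, 0], "angular": [0, 0, 0], "gripper": 0},
    {"travel": [0, 0.105, 0], "angular": [0, 0, 0], "gripper": 0},
    {"travel": [0, 0.105, 0], "angular": [0, 0, 0], "gripper": 0}
  ]
}}

```text
t: 13.7
tool_pos: [0.5484, 0.3078, 0.2362]
tool_rot: [2.154, 2.286, -0.002]
contact_force: [-1.0, 0.2, -3.1]
opening: 0.0088
grip_force: 68.3
```

```bash
python3 held.py yellow pics/p3.png
```

```text
tcp [0.5484 0.3078 0.2362] yaw 0.0596 F [-1.   0.2 -3.1]
guess [0.5484 0.3078 0.1372 0.0596 0.    ] fit y,z,tilt [0.3142 0.132  0.007 ] res 28.3 of 1866
```

Request:
{"api": "step_arm", "payload": {
  "targets": [
    {"travel": [0, -0.005, -0.04], "angular": [0, 0, 0], "gripper": 0},
    {"travel": [0, -0.005, -0.08], "angular": [0, 0, 0], "gripper": 0},
    {"travel": [0, -0.005, -0.12], "angular": [0, 0, 0], "gripper": 0},
    {"travel": [0, -0.005, -0.145], "angular": [0, 0, 0], "gripper": 0},
    {"travel": [0, -0.005, -0.161], "angular": [0, 0, 0], "gripper": 0},
    {"travel": [0, -0.005, -0.161], "angular": [0, 0, 0], "gripper": 0},
    {"travel": [0, -0.005, -0.161], "angular": [0, 0, 0], "gripper": 0}
  ]
}}

```text
t: 14.5
tool_pos: [0.549, 0.3061, 0.1412]
tool_rot: [2.153, 2.287, 0.002]
contact_force: [-0.7, -0.0, -3.0]
opening: 0.0092
grip_force: 68.2
```

Request:
{"api": "step_arm", "payload": {
  "targets": [
    {"travel": [0, 0, -0.003], "angular": [0, 0, 0], "gripper": 0},
    {"travel": [0, 0, -0.006], "angular": [0, 0, 0], "gripper": 0},
    {"travel": [0, 0, -0.008], "angular": [0, 0, 0], "gripper": 0},
    {"travel": [0, 0, -0.01], "angular": [0, 0, 0], "gripper": 0},
    {"travel": [0, 0, -0.01], "angular": [0, 0, 0], "gripper": 0}
  ]
}}

```text
t: 15.0
tool_pos: [0.5482, 0.3061, 0.1339]
tool_rot: [-2.153, -2.288, 0.0]
contact_force: [0.2, 0.1, -2.9]
opening: 0.0091
grip_force: 68.2
```

Request:
{"api": "step_arm", "payload": {
  "targets": [
    {"travel": [0, 0, -0.002], "angular": [0, 0, 0], "gripper": 0},
    {"travel": [0, 0, -0.003], "angular": [0, 0, 0], "gripper": 0},
    {"travel": [0, 0, -0.004], "angular": [0, 0, 0], "gripper": 0},
    {"travel": [0, 0, -0.004], "angular": [0, 0, 0], "gripper": 0}
  ]
}}

```text
t: 15.4
tool_pos: [0.5483, 0.306, 0.1316]
tool_rot: [-2.153, -2.288, 0.0]
contact_force: [0.5, 1.0, -2.8]
opening: 0.0091
grip_force: 68.2
```

Request:
{"api": "step_arm", "payload": {
  "targets": [
    {"travel": [0, 0, -0.002], "angular": [0, 0, 0], "gripper": 0},
    {"travel": [0, 0, -0.002], "angular": [0, 0, 0], "gripper": 0},
    {"travel": [0, 0, -0.004], "angular": [0, 0, 0], "gripper": 0},
    {"travel": [0, 0, -0.004], "angular": [0, 0, 0], "gripper": 0}
  ]
}}

```text
t: 15.8
tool_pos: [0.5488, 0.3064, 0.1312]
tool_rot: [2.153, 2.288, 0.001]
contact_force: [-2.7, -0.7, 5.2]
opening: 0.0089
grip_force: 69.6
```

Request:
{"api": "step_arm", "payload": {
  "targets": [
    {"travel": [0, 0, 0], "angular": [0, 0, 0], "gripper": 0.2},
    {"travel": [0, 0, 0], "angular": [0, 0, 0], "gripper": 0.3},
    {"travel": [0, 0, 0], "angular": [0, 0, 0], "gripper": 0.47},
    {"travel": [0, 0, 0], "angular": [0, 0, 0], "gripper": 0.47},
    {"travel": [0, 0, 0.04], "angular": [0, 0, 0], "gripper": 0.47},
    {"travel": [0, 0, 0.1], "angular": [0, 0, 0], "gripper": 0.47},
    {"travel": [0, 0, 0.17], "angular": [0, 0, 0], "gripper": 0.47},
    {"travel": [0, 0, 0.19], "angular": [0, 0, 0], "gripper": 0.47},
    {"travel": [0, 0, 0.19], "angular": [0, 0, 0], "gripper": 0.47}
  ]
}}

```text
t: 16.7
tool_pos: [0.5498, 0.3067, 0.2467]
tool_rot: [2.151, 2.286, 0.009]
contact_force: [-0.4, 0.5, 0.4]
opening: 0.0402
grip_force: 0.0
```

Request:
{"api": "step_arm", "payload": {
  "targets": [
    {"travel": [-0.01, -0.08, 0], "angular": [0, 0, 0.02], "gripper": 0.47},
    {"travel": [-0.02, -0.16, 0], "angular": [0, 0, 0.04], "gripper": 0.47},
    {"travel": [-0.03, -0.24, 0], "angular": [0, 0, 0.06], "gripper": 0.47},
    {"travel": [-0.04, -0.32, 0], "angular": [0, 0, 0.08], "gripper": 0.47},
    {"travel": [-0.05, -0.4, 0], "angular": [0, 0, 0.1], "gripper": 0.47},
    {"travel": [-0.06, -0.48, 0], "angular": [0, 0, 0.12], "gripper": 0.47},
    {"travel": [-0.07, -0.56, 0], "angular": [0, 0, 0.14], "gripper": 0.47},
    {"travel": [-0.08, -0.64, 0], "angular": [0, 0, 0.163], "gripper": 0.47},
    {"travel": [-0.089, -0.71, 0], "angular": [0, 0, 0.163], "gripper": 0.47},
    {"travel": [-0.089, -0.77, 0], "angular": [0, 0, 0.163], "gripper": 0.47}
  ]
}}

```text
t: 17.7
tool_pos: [0.4931, -0.1576, 0.2404]
tool_rot: [-2.002, -2.416, 0.002]
contact_force: [0.0, 0.3, -0.0]
opening: 0.0403
grip_force: 0.0
```

Request:
{"api": "step_arm", "payload": {
  "targets": [
    {"travel": [0, -0.068, 0], "angular": [0, 0, 0], "gripper": 0.47},
    {"travel": [0, -0.068, 0], "angular": [0, 0, 0], "gripper": 0.47},
    {"travel": [0, -0.068, 0], "angular": [0, 0, 0], "gripper": 0.47},
    {"travel": [0, -0.068, 0], "angular": [0, 0, 0], "gripper": 0.47}
  ]
}}

```text
t: 18.1
tool_pos: [0.4944, -0.1956, 0.2416]
tool_rot: [-2.0, -2.419, 0.0]
contact_force: [0.4, -0.0, 0.8]
opening: 0.0402
grip_force: 0.0
```

Run:
```python
from fit import *
print(ctrl.get_obs()["tool_pos"])
t,s=cam("top"),cam("scene")
cv2.imwrite("pics/p4.png",mont(crop(t["img"],120,150,240,300,3),crop(s["img"],203,200,399,416,2)))
```

```text
[ 0.49444317 -0.19560631  0.24162839]
```

View pics/p4.png

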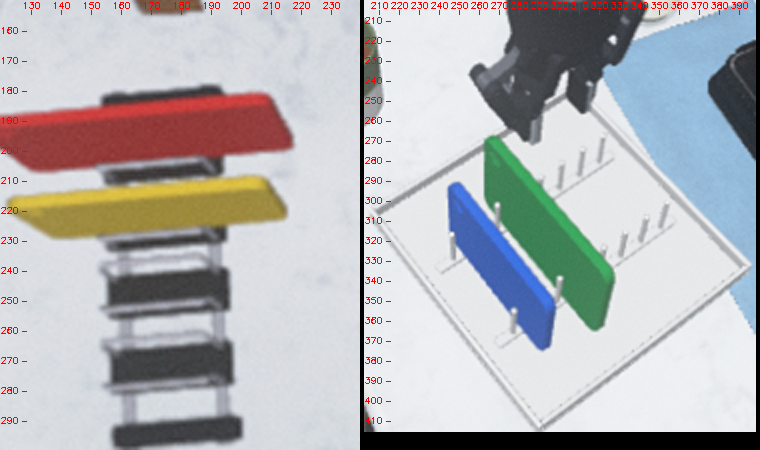

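Red and yellow stand parallel in their slots (bottoms at rows ≈205 and ≈228); green and blue are undisturbed. Gripping green.

Request:
{"api": "step_arm", "payload": {
  "targets": [
    {"travel": [0, 0, -0.07], "angular": [0, 0, 0], "gripper": 0.47},
    {"travel": [0, 0, -0.13], "angular": [0, 0, 0], "gripper": 0.47},
    {"travel": [0, 0, -0.19], "angular": [0, 0, 0], "gripper": 0.47},
    {"travel": [0, 0, -0.23], "angular": [0, 0, 0], "gripper": 0.47},
    {"travel": [0, 0, -0.247], "angular": [0, 0, 0], "gripper": 0.47},
    {"travel": [0, 0, -0.247], "angular": [0, 0, 0], "gripper": 0.47}
  ]
}}

```text
t: 18.8
tool_pos: [0.4941, -0.1954, 0.0936]
tool_rot: [-1.999, -2.42, 0.001]
contact_force: [-0.2, 0.2, -0.0]
opening: 0.0405
grip_force: 0.0
```

Request:
{"api": "step_arm", "payload": {
  "targets": [
    {"travel": [0, 0, 0], "angular": [0, 0, 0], "gripper": 0},
    {"travel": [0, 0, 0], "angular": [0, 0, 0], "gripper": 0},
    {"travel": [0, 0, 0], "angular": [0, 0, 0], "gripper": 0},
    {"travel": [0, 0, 0], "angular": [0, 0, 0], "gripper": 0},
    {"travel": [0, 0, 0], "angular": [0, 0, 0], "gripper": 0},
    {"travel": [0, 0, 0], "angular": [0, 0, 0], "gripper": 0}
  ],
  "squeeze": 70
}}

```text
t: 19.4
tool_pos: [0.4961, -0.1974, 0.0974]
tool_rot: [2.0, 2.418, 0.001]
contact_force: [-1.2, -0.7, 7.6]
opening: 0.0089
grip_force: 68.9
```

Request:
{"api": "step_arm", "payload": {
  "targets": [
    {"travel": [0, 0, 0.02], "angular": [0, 0, 0], "gripper": 0},
    {"travel": [0, 0, 0.05], "angular": [0, 0, 0], "gripper": 0},
    {"travel": [0, 0, 0.09], "angular": [0, 0, 0], "gripper": 0},
    {"travel": [0, 0, 0.14], "angular": [0, 0, 0], "gripper": 0},
    {"travel": [0, 0, 0.18], "angular": [0, 0, 0], "gripper": 0},
    {"travel": [0, 0, 0.21], "angular": [0, 0, 0], "gripper": 0},
    {"travel": [0, 0, 0.21], "angular": [0, 0, 0], "gripper": 0}
  ]
}}

```text
t: 20.1
tool_pos: [0.4965, -0.1976, 0.2251]
tool_rot: [1.998, 2.415, 0.002]
contact_force: [-0.6, -0.3, -2.8]
opening: 0.009
grip_force: 68.4
```

Request:
{"api": "step_arm", "payload": {
  "targets": [
    {"travel": [0, 0.03, 0], "angular": [0, 0, -0.01], "gripper": 0},
    {"travel": [0, 0.09, 0], "angular": [0, 0, -0.03], "gripper": 0},
    {"travel": [0, 0.16, 0], "angular": [0, 0, -0.05], "gripper": 0},
    {"travel": [0, 0.24, 0], "angular": [0, 0, -0.07], "gripper": 0},
    {"travel": [-0.001, 0.32, 0], "angular": [0, 0, -0.09], "gripper": 0},
    {"travel": [-0.002, 0.4, 0], "angular": [0, 0, -0.11], "gripper": 0},
    {"travel": [-0.003, 0.48, 0], "angular": [0, 0, -0.13], "gripper": 0},
    {"travel": [-0.004, 0.56, 0], "angular": [0, 0, -0.15], "gripper": 0},
    {"travel": [-0.004, 0.64, 0], "angular": [0, 0, -0.163], "gripper": 0},
    {"travel": [-0.004, 0.71, 0], "angular": [0, 0, -0.163], "gripper": 0}
  ]
}}

```text
t: 21.1
tool_pos: [0.4913, 0.2314, 0.2196]
tool_rot: [-2.152, -2.288, 0.002]
contact_force: [-0.3, -0.6, -0.8]
opening: 0.0088
grip_force: 68.3
```

Request:
{"api": "step_arm", "payload": {
  "targets": [
    {"travel": [0, 0.07, 0], "angular": [0, 0, 0], "gripper": 0},
    {"travel": [0, 0.11, 0], "angular": [0, 0, 0], "gripper": 0},
    {"travel": [0, 0.131, 0], "angular": [0, 0, 0], "gripper": 0},
    {"travel": [0, 0.131, 0], "angular": [0, 0, 0], "gripper": 0},
    {"travel": [0, 0.131, 0], "angular": [0, 0, 0], "gripper": 0}
  ]
}}

```text
t: 21.6
tool_pos: [0.4924, 0.3069, 0.2203]
tool_rot: [2.154, 2.287, -0.003]
contact_force: [0.4, -0.4, -1.1]
opening: 0.0091
grip_force: 68.2
```

```bash
python3 held.py green pics/p5.png
```

```text
tcp [0.4924 0.3069 0.2203] yaw 0.0601 F [ 0.4 -0.4 -1.1]
guess [0.4924 0.3069 0.1373 0.0601 0.    ] fit y,z,tilt [ 0.3131  0.1325 -0.0068] res 21.7 of 1173
```

Request:
{"api": "step_arm", "payload": {
  "targets": [
    {"travel": [0, -0.008, -0.04], "angular": [0, 0, 0], "gripper": 0},
    {"travel": [0, -0.008, -0.08], "angular": [0, 0, 0], "gripper": 0},
    {"travel": [0, -0.008, -0.12], "angular": [0, 0, 0], "gripper": 0},
    {"travel": [0, -0.008, -0.145], "angular": [0, 0, 0], "gripper": 0},
    {"travel": [0, -0.008, -0.161], "angular": [0, 0, 0], "gripper": 0},
    {"travel": [0, -0.008, -0.161], "angular": [0, 0, 0], "gripper": 0},
    {"travel": [0, -0.008, -0.161], "angular": [0, 0, 0], "gripper": 0}
  ]
}}

```text
t: 22.4
tool_pos: [0.4932, 0.3032, 0.1255]
tool_rot: [2.153, 2.287, 0.002]
contact_force: [0.1, 0.1, -2.1]
opening: 0.0093
grip_force: 68.3
```

Request:
{"api": "step_arm", "payload": {
  "targets": [
    {"travel": [0, 0, -0.003], "angular": [0, 0, 0], "gripper": 0},
    {"travel": [0, 0, -0.006], "angular": [0, 0, 0], "gripper": 0},
    {"travel": [0, 0, -0.008], "angular": [0, 0, 0], "gripper": 0},
    {"travel": [0, 0, -0.01], "angular": [0, 0, 0], "gripper": 0},
    {"travel": [0, 0, -0.01], "angular": [0, 0, 0], "gripper": 0}
  ]
}}

```text
t: 22.9
tool_pos: [0.4924, 0.3031, 0.1183]
tool_rot: [-2.153, -2.288, 0.001]
contact_force: [-0.2, 0.2, -2.8]
opening: 0.0092
grip_force: 68.3
```

Request:
{"api": "step_arm", "payload": {
  "targets": [
    {"travel": [0, 0, -0.002], "angular": [0, 0, 0], "gripper": 0},
    {"travel": [0, 0, -0.003], "angular": [0, 0, 0], "gripper": 0},
    {"travel": [0, 0, -0.004], "angular": [0, 0, 0], "gripper": 0},
    {"travel": [0, 0, -0.004], "angular": [0, 0, 0], "gripper": 0}
  ]
}}

```text
t: 23.3
tool_pos: [0.4925, 0.303, 0.116]
tool_rot: [-2.153, -2.288, 0.0]
contact_force: [0.0, -0.5, -1.4]
opening: 0.0089
grip_force: 68.3
```

Request:
{"api": "step_arm", "payload": {
  "targets": [
    {"travel": [0, 0, -0.002], "angular": [0, 0, 0], "gripper": 0},
    {"travel": [0, 0, -0.002], "angular": [0, 0, 0], "gripper": 0},
    {"travel": [0, 0, -0.004], "angular": [0, 0, 0], "gripper": 0},
    {"travel": [0, 0, -0.004], "angular": [0, 0, 0], "gripper": 0}
  ]
}}

```text
t: 23.7
tool_pos: [0.493, 0.3034, 0.1154]
tool_rot: [2.153, 2.288, 0.001]
contact_force: [-2.9, -0.3, 6.9]
opening: 0.0089
grip_force: 69.6
```

Request:
{"api": "step_arm", "payload": {
  "targets": [
    {"travel": [0, 0, 0], "angular": [0, 0, 0], "gripper": 0.2},
    {"travel": [0, 0, 0], "angular": [0, 0, 0], "gripper": 0.3},
    {"travel": [0, 0, 0], "angular": [0, 0, 0], "gripper": 0.47},
    {"travel": [0, 0, 0], "angular": [0, 0, 0], "gripper": 0.47},
    {"travel": [0, 0, 0.04], "angular": [0, 0, 0], "gripper": 0.47},
    {"travel": [0, 0, 0.1], "angular": [0, 0, 0], "gripper": 0.47},
    {"travel": [0, 0, 0.17], "angular": [0, 0, 0], "gripper": 0.47},
    {"travel": [0, 0, 0.19], "angular": [0, 0, 0], "gripper": 0.47},
    {"travel": [0, 0, 0.19], "angular": [0, 0, 0], "gripper": 0.47}
  ]
}}

```text
t: 24.6
tool_pos: [0.494, 0.3037, 0.2308]
tool_rot: [2.152, 2.286, 0.008]
contact_force: [1.2, 0.6, -0.4]
opening: 0.04
grip_force: 0.0
```

Request:
{"api": "step_arm", "payload": {
  "targets": [
    {"travel": [0, -0.08, 0], "angular": [0, 0, 0.02], "gripper": 0.47},
    {"travel": [0, -0.16, 0], "angular": [0, 0, 0.04], "gripper": 0.47},
    {"travel": [-0.01, -0.24, 0], "angular": [0, 0, 0.06], "gripper": 0.47},
    {"travel": [-0.02, -0.32, 0], "angular": [0, 0, 0.08], "gripper": 0.47},
    {"travel": [-0.03, -0.4, 0], "angular": [0, 0, 0.1], "gripper": 0.47},
    {"travel": [-0.04, -0.48, 0], "angular": [0, 0, 0.12], "gripper": 0.47},
    {"travel": [-0.05, -0.56, 0], "angular": [0, 0, 0.14], "gripper": 0.47},
    {"travel": [-0.06, -0.64, 0], "angular": [0, 0, 0.163], "gripper": 0.47},
    {"travel": [-0.073, -0.71, 0], "angular": [0, 0, 0.163], "gripper": 0.47},
    {"travel": [-0.073, -0.77, 0], "angular": [0, 0, 0.163], "gripper": 0.47}
  ]
}}

```text
t: 25.6
tool_pos: [0.4468, -0.1605, 0.2249]
tool_rot: [-2.002, -2.416, 0.001]
contact_force: [0.2, -0.4, -0.2]
opening: 0.0398
grip_force: 0.0
```

Request:
{"api": "step_arm", "payload": {
  "targets": [
    {"travel": [0, -0.072, 0], "angular": [0, 0, 0], "gripper": 0.47},
    {"travel": [0, -0.072, 0], "angular": [0, 0, 0], "gripper": 0.47},
    {"travel": [0, -0.072, 0], "angular": [0, 0, 0], "gripper": 0.47},
    {"travel": [0, -0.072, 0], "angular": [0, 0, 0], "gripper": 0.47}
  ]
}}

```text
t: 26.0
tool_pos: [0.4482, -0.201, 0.2261]
tool_rot: [-2.0, -2.419, -0.0]
contact_force: [-0.3, -0.1, 0.5]
opening: 0.0399
grip_force: 0.0
```

Run:
```python
from fit import *
print(ctrl.get_obs()["tool_pos"])
t,s=cam("top"),cam("scene")
cv2.imwrite("pics/p6.png",mont(crop(t["img"],120,150,240,300,3),crop(s["img"],203,200,399,416,2)))
```

```text
[ 0.44824771 -0.20097143  0.22606414]
```

View pics/p6.png

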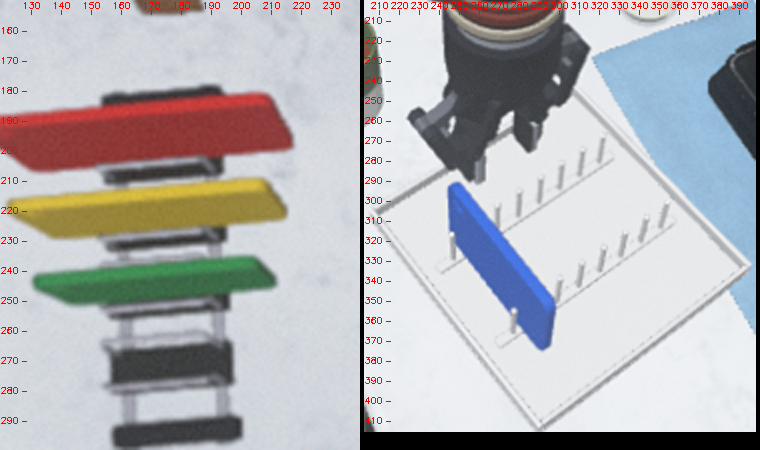

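Three boards stand in order; blue is alone in the rack. Gripping blue.

Request:
{"api": "step_arm", "payload": {
  "targets": [
    {"travel": [0, 0, -0.07], "angular": [0, 0, 0], "gripper": 0.47},
    {"travel": [0, 0, -0.13], "angular": [0, 0, 0], "gripper": 0.47},
    {"travel": [0, 0, -0.19], "angular": [0, 0, 0], "gripper": 0.47},
    {"travel": [0, 0, -0.23], "angular": [0, 0, 0], "gripper": 0.47},
    {"travel": [0, 0, -0.244], "angular": [0, 0, 0], "gripper": 0.47},
    {"travel": [0, 0, -0.244], "angular": [0, 0, 0], "gripper": 0.47}
  ]
}}

```text
t: 26.7
tool_pos: [0.4482, -0.2009, 0.0802]
tool_rot: [-1.999, -2.42, 0.0]
contact_force: [0.0, 0.6, -0.3]
opening: 0.04
grip_force: 0.0
```

Request:
{"api": "step_arm", "payload": {
  "targets": [
    {"travel": [0, 0, 0], "angular": [0, 0, 0], "gripper": 0},
    {"travel": [0, 0, 0], "angular": [0, 0, 0], "gripper": 0},
    {"travel": [0, 0, 0], "angular": [0, 0, 0], "gripper": 0},
    {"travel": [0, 0, 0], "angular": [0, 0, 0], "gripper": 0},
    {"travel": [0, 0, 0], "angular": [0, 0, 0], "gripper": 0},
    {"travel": [0, 0, 0], "angular": [0, 0, 0], "gripper": 0}
  ],
  "squeeze": 70
}}

```text
t: 27.3
tool_pos: [0.4501, -0.2028, 0.0835]
tool_rot: [2.0, 2.418, 0.001]
contact_force: [-0.4, 2.1, 6.7]
opening: 0.009
grip_force: 69.1
```

Request:
{"api": "step_arm", "payload": {
  "targets": [
    {"travel": [0, 0, 0.02], "angular": [0, 0, 0], "gripper": 0},
    {"travel": [0, 0, 0.05], "angular": [0, 0, 0], "gripper": 0},
    {"travel": [0, 0, 0.09], "angular": [0, 0, 0], "gripper": 0},
    {"travel": [0, 0, 0.14], "angular": [0, 0, 0], "gripper": 0},
    {"travel": [0, 0, 0.18], "angular": [0, 0, 0], "gripper": 0},
    {"travel": [0, 0, 0.22], "angular": [0, 0, 0], "gripper": 0},
    {"travel": [0, 0, 0.22], "angular": [0, 0, 0], "gripper": 0}
  ]
}}

```text
t: 28.0
tool_pos: [0.4505, -0.2033, 0.2179]
tool_rot: [1.998, 2.415, 0.001]
contact_force: [0.9, 0.7, -0.2]
opening: 0.009
grip_force: 68.3
```

Request:
{"api": "step_arm", "payload": {
  "targets": [
    {"travel": [0, 0.03, 0], "angular": [0, 0, -0.01], "gripper": 0},
    {"travel": [0, 0.09, 0], "angular": [0, 0, -0.03], "gripper": 0},
    {"travel": [0, 0.16, 0], "angular": [0, 0, -0.05], "gripper": 0},
    {"travel": [0, 0.24, 0], "angular": [0, 0, -0.07], "gripper": 0},
    {"travel": [0, 0.32, 0], "angular": [0, 0, -0.09], "gripper": 0},
    {"travel": [0, 0.4, 0], "angular": [0, 0, -0.11], "gripper": 0},
    {"travel": [-0.005, 0.48, 0], "angular": [0, 0, -0.13], "gripper": 0},
    {"travel": [-0.01, 0.56, 0], "angular": [0, 0, -0.15], "gripper": 0},
    {"travel": [-0.02, 0.64, 0], "angular": [0, 0, -0.163], "gripper": 0},
    {"travel": [-0.029, 0.71, 0], "angular": [0, 0, -0.163], "gripper": 0}
  ]
}}

```text
t: 29.0
tool_pos: [0.4299, 0.2258, 0.2117]
tool_rot: [-2.152, -2.288, 0.003]
contact_force: [0.9, -0.5, -1.6]
opening: 0.0089
grip_force: 68.2
```

Request:
{"api": "step_arm", "payload": {
  "targets": [
    {"travel": [0, 0.07, 0], "angular": [0, 0, 0], "gripper": 0},
    {"travel": [0, 0.11, 0], "angular": [0, 0, 0], "gripper": 0},
    {"travel": [0, 0.132, 0], "angular": [0, 0, 0], "gripper": 0},
    {"travel": [0, 0.132, 0], "angular": [0, 0, 0], "gripper": 0},
    {"travel": [0, 0.132, 0], "angular": [0, 0, 0], "gripper": 0}
  ]
}}

```text
t: 29.5
tool_pos: [0.4312, 0.3021, 0.2125]
tool_rot: [2.153, 2.287, -0.003]
contact_force: [-0.3, -0.0, -1.1]
opening: 0.0089
grip_force: 68.3
```

```bash
python3 held.py blue pics/p7.png
```

```text
tcp [0.4312 0.3021 0.2125] yaw 0.0602 F [-0.3 -0.  -1.1]
guess [0.4312 0.3021 0.1455 0.0602 0.    ] fit y,z,tilt [0.3081 0.1365 0.0054] res 17.8 of 781
```

View pics/p7.png

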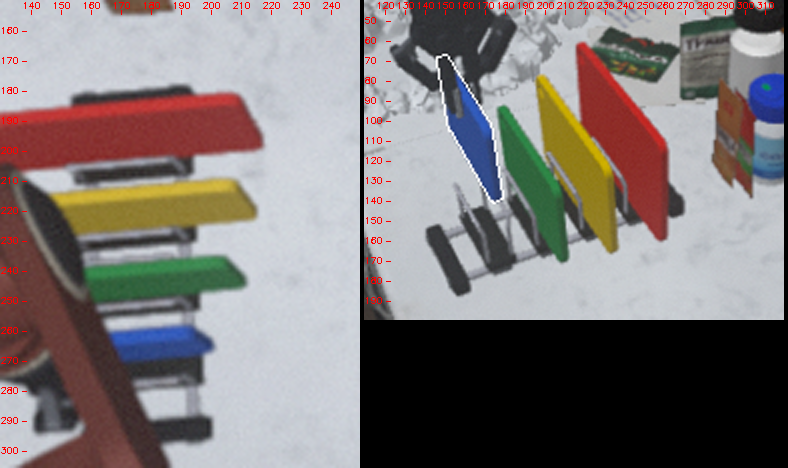

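Blue hangs upright above the front slot; the other three stand in their slots. Contact should come at TCP z ≈0.1015.

Request:
{"api": "step_arm", "payload": {
  "targets": [
    {"travel": [0, -0.007, -0.04], "angular": [0, 0, 0], "gripper": 0},
    {"travel": [0, -0.007, -0.08], "angular": [0, 0, 0], "gripper": 0},
    {"travel": [0, -0.007, -0.12], "angular": [0, 0, 0], "gripper": 0},
    {"travel": [0, -0.007, -0.15], "angular": [0, 0, 0], "gripper": 0},
    {"travel": [0, -0.007, -0.17], "angular": [0, 0, 0], "gripper": 0},
    {"travel": [0, -0.007, -0.17], "angular": [0, 0, 0], "gripper": 0},
    {"travel": [0, -0.007, -0.17], "angular": [0, 0, 0], "gripper": 0}
  ]
}}

```text
t: 30.3
tool_pos: [0.4319, 0.2986, 0.112]
tool_rot: [2.154, 2.287, 0.001]
contact_force: [0.7, -0.3, -1.7]
opening: 0.009
grip_force: 68.3
```

Request:
{"api": "step_arm", "payload": {
  "targets": [
    {"travel": [0, 0, -0.003], "angular": [0, 0, 0], "gripper": 0},
    {"travel": [0, 0, -0.006], "angular": [0, 0, 0], "gripper": 0},
    {"travel": [0, 0, -0.009], "angular": [0, 0, 0], "gripper": 0},
    {"travel": [0, 0, -0.012], "angular": [0, 0, 0], "gripper": 0},
    {"travel": [0, 0, -0.012], "angular": [0, 0, 0], "gripper": 0}
  ]
}}

```text
t: 30.8
tool_pos: [0.4311, 0.2988, 0.1038]
tool_rot: [-2.153, -2.288, 0.001]
contact_force: [0.6, -0.3, -1.5]
opening: 0.0092
grip_force: 68.3
```

Request:
{"api": "step_arm", "payload": {
  "targets": [
    {"travel": [0, 0, -0.002], "angular": [0, 0, 0], "gripper": 0},
    {"travel": [0, 0, -0.003], "angular": [0, 0, 0], "gripper": 0},
    {"travel": [0, 0, -0.004], "angular": [0, 0, 0], "gripper": 0},
    {"travel": [0, 0, -0.004], "angular": [0, 0, 0], "gripper": 0}
  ]
}}

```text
t: 31.2
tool_pos: [0.4313, 0.2989, 0.1017]
tool_rot: [-2.153, -2.288, 0.0]
contact_force: [0.6, -0.2, -1.6]
opening: 0.0094
grip_force: 68.5
```

Request:
{"api": "step_arm", "payload": {
  "targets": [
    {"travel": [0, 0, -0.002], "angular": [0, 0, 0], "gripper": 0},
    {"travel": [0, 0, -0.002], "angular": [0, 0, 0], "gripper": 0},
    {"travel": [0, 0, -0.004], "angular": [0, 0, 0], "gripper": 0},
    {"travel": [0, 0, -0.004], "angular": [0, 0, 0], "gripper": 0}
  ]
}}

```text
t: 31.6
tool_pos: [0.4318, 0.2992, 0.1015]
tool_rot: [2.153, 2.288, 0.001]
contact_force: [-3.0, -1.4, 10.9]
opening: 0.0093
grip_force: 70.1
```

Request:
{"api": "step_arm", "payload": {
  "targets": [
    {"travel": [0, 0, 0.001], "angular": [0, 0, 0], "gripper": 0.2},
    {"travel": [0, 0, 0.001], "angular": [0, 0, 0], "gripper": 0.3},
    {"travel": [0, 0, 0.001], "angular": [0, 0, 0], "gripper": 0.47},
    {"travel": [0, 0, 0.001], "angular": [0, 0, 0], "gripper": 0.47},
    {"travel": [0, 0, 0.04], "angular": [0, 0, 0], "gripper": 0.47},
    {"travel": [0, 0, 0.1], "angular": [0, 0, 0], "gripper": 0.47},
    {"travel": [0, 0, 0.17], "angular": [0, 0, 0], "gripper": 0.47},
    {"travel": [0, 0, 0.25], "angular": [0, 0, 0], "gripper": 0.47},
    {"travel": [0, 0, 0.25], "angular": [0, 0, 0], "gripper": 0.47}
  ]
}}

```text
t: 32.5
tool_pos: [0.4347, 0.3006, 0.2581]
tool_rot: [2.15, 2.284, 0.021]
contact_force: [-0.1, 0.6, 0.3]
opening: 0.0399
grip_force: 0.0
```

Request:
{"api": "step_arm", "payload": {
  "targets": [
    {"travel": [0, -0.08, 0], "angular": [0, 0, 0], "gripper": 0.47},
    {"travel": [0, -0.16, 0], "angular": [0, 0, 0], "gripper": 0.47},
    {"travel": [0, -0.24, 0], "angular": [0, 0, 0], "gripper": 0.47},
    {"travel": [0, -0.32, 0], "angular": [0, 0, 0], "gripper": 0.47},
    {"travel": [0, -0.4, 0], "angular": [0, 0, 0], "gripper": 0.47},
    {"travel": [0, -0.48, 0], "angular": [0, 0, 0], "gripper": 0.47},
    {"travel": [0, -0.56, 0], "angular": [0, 0, 0], "gripper": 0.47},
    {"travel": [0, -0.64, 0], "angular": [0, 0, 0], "gripper": 0.47},
    {"travel": [0, -0.72, 0], "angular": [0, 0, 0], "gripper": 0.47},
    {"travel": [0, -0.8, 0], "angular": [0, 0, 0], "gripper": 0.47}
  ]
}}

```text
t: 33.5
tool_pos: [0.4308, -0.1831, 0.2488]
tool_rot: [2.153, 2.287, 0.0]
contact_force: [0.9, 0.6, 1.0]
opening: 0.0402
grip_force: 0.0
```

Run:
```python
from fit import *
print(ctrl.get_obs()["tool_pos"])
t,s=cam("top"),cam("scene")
roi0=dict(red=(.606,.3137),yellow=(.5487,.3107),green=(.4928,.3075),blue=(.4318,.3034)); occ=np.zeros((420,560)); M=masks(t)
for c in("blue","green","yellow","red"):
    x,y=roi0[c]; p0=np.array([x,y,.06,0.]); ro=cv2.dilate(sil(t,pts(c,[x,y,.03,.06,0])),np.ones((13,13)))*(1-occ)
    f=lambda q:np.abs((sil(t,pts(c,[q[0],q[1],.03,q[2],q[3]]))-M[c])*ro).sum()
    r=minimize(f,p0,method="Nelder-Mead",options=dict(initial_simplex=np.vstack([p0,p0+[.008,0,0,0],p0+[0,.008,0,0],p0+[0,0,.05,0],p0+[0,0,0,.08]]),maxfev=300))
    print(c,"slot",x,y,"fit",r.x.round(4),round(r.fun,1)); occ=np.maximum(occ,sil(t,pts(c,[r.x[0],r.x[1],.03,r.x[2],r.x[3]])))
cv2.imwrite("pics/end.png",mont(crop(t["img"],110,125,310,315,2),crop(s["img"],110,60,370,280,1.4)))
```

```text
[ 0.43080213 -0.18312453  0.2488423 ]
blue slot 0.4318 0.3034 fit [0.4321 0.2947 0.0563 0.0049] 69.8
green slot 0.4928 0.3075 fit [ 0.4938  0.3033  0.0579 -0.007 ] 78.0
yellow slot 0.5487 0.3107 fit [ 0.5498  0.306   0.0558 -0.0099] 69.1
red slot 0.606 0.3137 fit [ 0.6082  0.3129  0.0626 -0.0024] 110.4
```

View pics/end.png

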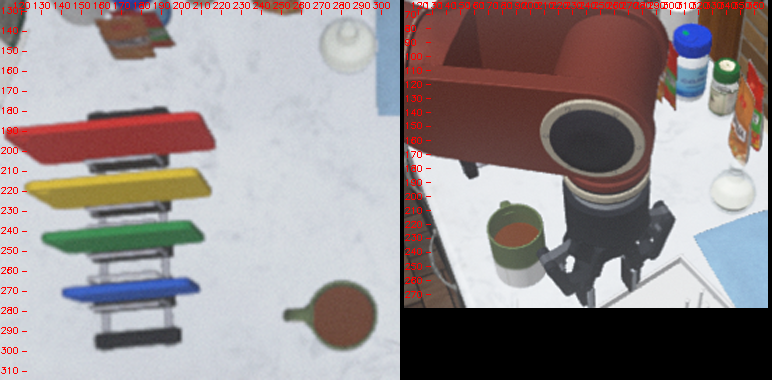

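All four boards stand upright in the right order, within about 9 mm of slot centre. The cruet (348/2 px) and the mug are undisturbed. Handing in.

```bash
python3 -c "
from station import ctrl
print(ctrl.finish_job())"
```

```text
the job is handed in; nothing more can be done
None
```

The job is handed in: all four boards stand upright in the stand, red at the back, then yellow, green, and blue nearest the robot, each lowered until it touched the slot floor and within about 9 mm of centre in the last picture, with the cruet and mug left standing where they were.

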